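# Swing the bench magnifier over the ring gauge and level its lens

### The arm

A 6-joint arm with a two-finger parallel gripper is mounted at the origin on a cart in front of the work surface, level with it; the furniture and walls round the work are solid. World frame = base frame: x ahead of the robot, y to its left, z up, the work surface at z = 0. Lengths are in mm, angles in degrees, forces in N, time in s.
With the tool pointing down it reaches from about 300 to 850 mm from the base axis. Payload 4.2 kg.
Tool frame: the origin (TCP) lies midway between the tips of the shut fingers; the grasp point (between the pads) lies 19 mm behind it (env.grasp_offset is the distance from the TCP to the grasp point, in mm); z points along the fingers, y is the line along which they close (so a half turn about z gives the same grasp; the last joint's range is limited). The gripper opens to 91 mm and grips with 3 to 60 N. Pads are 32 mm wide; open, the fingers measure 118 mm over their backs; the gripper's body (76 mm by 178 mm) begins 60 mm behind the grasp point.
Start: joints at [70.76, 18.312, 89.639, -0, 72.044, -1.146], TCP at [178.584, 546.581, 213.976] pointing down, gripper open.
Joint ranges: [-177.97, 177.97], [-48.28, 115.42], [12.27, 149.76], [-77.06, 257.06], [2.81, 150.46], [-146.56, 146.56]. Speed limits (degrees/s): [147.25, 147.25, 180, 180, 180, 180].

### API

Orientations are given as [roll, pitch, yaw] about the fixed x, y, z axes, in that order (R = Rz(yaw) Ry(pitch) Rx(roll)).
In Python, from workcell import env, optics gives the robot as it stands. The module is installed in compiled form; this text tells all that it offers.
- The arm moves only by the tool send_rows, never from a script. Its argument "targets" is a list that holds one entry, the list of rows, each a list of 7 numbers: the turn, a rotation vector about the world's x, y, z scaled (see below), then the shift along the world's x, y, z scaled (see below), then the closure, from -1 (fully open) to 1 (shut). In form: [[[rx, ry, rz, x, y, z, gripper], ...]]. A call has 1 to 12 rows; each row shifts and turns the commanded pose from where the row before left it; what a row does not reach is not made up. The controller multiplies each number of a shift by 0.2 m and each number of a turn by pi/2 rad. A row lasts 1/10 s, in which the tool goes at most 50 mm and 8.59 degrees, less where a joint would pass 70% of its speed; a pose out of reach is approached as far as the arm can. A call with a number of a shift or a turn outside -1 to 1 is refused whole. A call with a gripper value outside its range is refused whole. The fingers move at their own pace and stop on an object; "grip_force" is the grip in N (left out, the last holds). Time passes only in rows, so rows that do not move let the fingers close. It gives the time, the measured TCP pose, the force, the opening and the grip force at its end, in the units of the state.
- env.state(): the state, without advancing time (a new reading comes with each control period).
- optics.grab_frame(name): name is "side" or "top" or "wrist"; returns (picture, depth): 480x640x3 uint8, red, green, blue; 480x640 float32, mm along the optical axis (not along the pixel's ray), 0 where there is no reading.
- optics.camera_info(name): a dict with "camera_matrix" (3x3 intrinsics, pixels), "R" (3x3) and "t" (3): a world point X has camera coordinates R X + t; the wrist camera has in their place "mount" (4x4, takes a point from camera to tool coordinates, whose origin is the TCP and whose axes are the flange's). Camera axes: x right, y down, z forward; pixel columns grow to the right and rows downward; lengths in mm; the calibration is good to about 2 mm. A picture is of the moment at which its call begins: read the wrist's pose just before it. camera_info takes no time and is no camera call.
- env.job_done(): hands the job in; it is judged then, once.
Trained networks look in the newest picture that a camera, given by its name, has taken for a name from the list of things; names that differ only in an ending like _2 or _b are one class to them, and where a whole thing is asked for, a point or a joint stands for the part that bears it (a point fixed in the world has none). Each returns a list of dicts, best first, with "conf" (0 to 1); they miss things now and then, are a little off and sometimes report something else, mostly with a low value. They report only what shows in the picture. A call takes as long as a camera call.
- optics.silhouettes(camera, name): "mask" (480x640 bool, what is visible of it) and "at" ([column, row] in pixels, amid what is visible of it).
- optics.place_of(camera, name): "at" ([column, row] in pixels: a listed point, or the origin of a listed thing).
The state is a dict: "time_s": time; "qpos": joint angles; "qvel": joint speeds; "effort": joint torques, N m; "ee_pos": TCP position; "ee_rot": TCP orientation; "force": force on the tool from outside, world axes, zero at the start; "torque": the same for the moment, N m; "gripper_width": finger opening in mm; "gripper_force": force on a finger pad.
Only numpy, scipy, OpenCV 4.12 (cv2) and the standard library are available. Lean on these libraries where they do the work, as an engineer would, in place of code of your own. Each camera call takes 0.05 s, during which the arm holds its last target. There are 200 camera calls.

### The job

Set up the bench magnifier for reading the ring gauge (the flat bunch of finger-size rings): swivel its arm until the round lens is centred above the gauge, and tilt the lens down until it lies level, then let go of it. Leave the gauge and the white dish where they lie.

Things in the scene. Friction and masses are not known exactly. Their poses are not given: they have to be found in the camera images.
- magnifier: Bench magnifier, fixed: dark round foot 74 mm across, 19 mm high, and a post. Origin: underside of the foot, on the vertical swivel axis. At 125 mm height a level arm with a half-round fork 91 mm wide swivels on the post, 1.1 rad either way from the foot's own +x axis (start: within 0.1 rad of it), carrying the lens. Friction holds both joints where left: 0.12 N m swivel, 0.08 N m tilt.
- lens (a point): Centre of the round lens (74 mm across, 7 mm thick), 100 mm from the swivel axis, always 125 mm above the bench. The lens tilts in the fork about a level axis through this point, square to the arm. Own axes: x out to the knob, y along the tilt axis, z square to the glass (vertical when level). Start: knob side 0.5 to 0.85 rad up; tilt range 1.1 rad up to 0.7 rad down.
- knob (a point): Centre of the black ball knob, 18 mm in diameter, on a 6 mm stem at the lens's outer edge, 65 mm from the lens centre, on the side away from the post. It is the handle for both movements; when the lens is level it is 125 mm above the bench and 165 mm from the swivel axis.
- ring_gauge: Ring gauge, loose: a flat bunch of thin metal finger-size rings, 74 x 72 mm and 4 mm high, lying on the bench at 92 to 108 mm from the swivel axis, to one side of the arm. Origin: centre of its underside.
- borax_dish: Round white dish, loose, 72 mm across and 18 mm high, lying at the same distance from the post on the other side of the arm; a bystander. Origin: centre of its underside.

How it is judged:
By the outcome, as a careful person would: the job done as asked, in the order asked, and still so for the second after the job is handed in, with the robot touching nothing.
It also fails if it takes over 38 s, if anything falls off the work surface, if the arm or the gripper's body presses on something with over 40 N, if the wrist force passes 120 N, or if a joint passes its speed limit or range.

## Working session

There is one attempt and no reset: what is moved stays moved. The work goes in short steps, Python scripts to look and compute and a tool call to move; the robot and the scene stay as the last step left them, time stands still between calls to the robot, and variables do not carry over. Pictures are saved under pics/ and viewed, at most 10 in all, crops included, and the job is handed in when it is done.

Besides the shell and the picture viewer there is one more tool, called after "Request:" by a JSON object that holds its "method" and its "body". send_rows: Moves the arm, as the interface text tells. Its arguments: {"type":"object","properties":{"targets":{"type":"array"},"grip_force":{"type":"number"}},"required":["targets"]}

```bash
mkdir -p pics
cat > h.py <<'E'
from workcell import env, optics
import numpy as np, cv2
from scipy.spatial.transform import Rotation as Ro
def grab(n):
    s=env.state(); p,d=optics.grab_frame(n); i=optics.camera_info(n); K=np.array(i["camera_matrix"])
    if n=="wrist":
        T=np.eye(4); T[:3,:3]=Ro.from_euler('xyz',s["ee_rot"],degrees=True).as_matrix(); T[:3,3]=s["ee_pos"]
        M=T@np.array(i["mount"]); M=np.linalg.inv(M); R,t=M[:3,:3],M[:3,3]
    else: R,t=np.array(i["R"]),np.array(i["t"])
    return p,d,K,R,t
def pix2w(uv,z,K,R,t):
    return R.T@(z*np.linalg.inv(K)@np.array([uv[0],uv[1],1.])-t)
def onplane(uv,h,K,R,t):
    c=-R.T@t; r=R.T@np.linalg.inv(K)@np.array([uv[0],uv[1],1.]); return c+r*(h-c[2])/r[2]
def cloud(m,d,K,R,t):
    v,u=np.nonzero(m&(d>0)); z=d[v,u]; P=np.linalg.inv(K)@np.vstack([u,v,np.ones_like(u)])*z
    return (R.T@(P-t[:,None])).T
E
python3 - <<'E'
from h import *
print(env.state())
for n in("side","top"):
    p,d,K,R,t=grab(n); cv2.imwrite(f"pics/{n}0.png",p[:,:,::-1])
    print(n,"cam",-R.T@t)
    for o in("magnifier","lens","knob","ring_gauge","borax_dish"):
        for r in optics.place_of(n,o)[:2]:
            u=r["at"]; z=d[int(u[1]),int(u[0])]
            print(o,r["conf"],np.round(u),"depthpt",np.round(pix2w(u,z,K,R,t)),"z0",np.round(onplane(u,0,K,R,t)),"z125",np.round(onplane(u,125,K,R,t)))
E
```

```text
{'time_s': 0.0, 'qpos': array([ 7.07611770e+01,  1.83541306e+01,  8.97059824e+01, -7.74838376e-05,
        7.20444231e+01, -1.14587683e+00]), 'qvel': array([ 0.09388122, -0.03652491, -0.03680851,  0.03169464,  0.04716896,
        0.00156253]), 'effort': array([ 1.21101497e-03, -4.12466955e+01, -2.31978214e+01,  7.27956416e-02,
        4.56902571e-02, -1.53165079e-04]), 'ee_pos': array([178.40518188, 546.09371356, 213.09820261]), 'ee_rot': array([-1.79895483e+02, -2.01685877e-03,  1.61907076e+02]), 'force': array([-0.2278784 ,  0.99843937,  0.34646683]), 'torque': array([0.00737757, 0.01259211, 0.02018547]), 'gripper_force': 0.0, 'gripper_width': 91.23430471916564}
side cam [ 232.89533572 -797.68104116  670.91311082]
magnifier 0.85 [307. 257.] depthpt [ 352. -166.   18.] z0 [ 356. -149.    0.] z125 [ 333. -270.  125.]
lens 0.8 [327. 242.] depthpt [ 363. -271.  152.] z0 [ 400. -117.    0.] z125 [ 369. -244.  125.]
knob 0.55 [342. 237.] depthpt [ 378. -295.  180.] z0 [ 431. -111.    0.] z125 [ 394. -239.  125.]
ring_gauge 0.96 [289. 296.] depthpt [ 307. -234.   -1.] z0 [ 307. -235.    0.] z125 [ 293. -340.  125.]
borax_dish 0.64 [352. 275.] depthpt [ 420. -222.   14.] z0 [ 424. -210.    0.] z125 [ 388. -319.  125.]
top cam [ 213.5803133  -191.91399488  923.86192734]
lens 0.84 [344. 227.] depthpt [ 365. -248.  132.] z0 [ 391. -257.    0.] z125 [ 367. -248.  125.]
knob 0.76 [372. 214.] depthpt [ 376. -285.  183.] z0 [ 416. -309.    0.] z125 [ 388. -293.  125.]
knob 0.57 [285. 247.] depthpt [ 348. -149.   27.] z0 [ 352. -148.    0.] z125 [ 333. -154.  125.]
ring_gauge 0.9 [331. 270.] depthpt [ 311. -233.    2.] z0 [ 312. -233.    0.] z125 [ 298. -228.  125.]
borax_dish 0.59 [317. 206.] depthpt [ 427. -206.   12.] z0 [ 430. -206.    0.] z125 [ 400. -204.  125.]
```

Run:
```python
import cv2,numpy as np
a=cv2.imread("pics/side0.png")[170:370,200:480];b=cv2.imread("pics/top0.png")[140:340,200:480]
cv2.imwrite("pics/c0.png",cv2.resize(np.vstack([a,b]),None,fx=1.45,fy=1.45,interpolation=cv2.INTER_CUBIC))
```

```text
(no output)
```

View pics/c0.png

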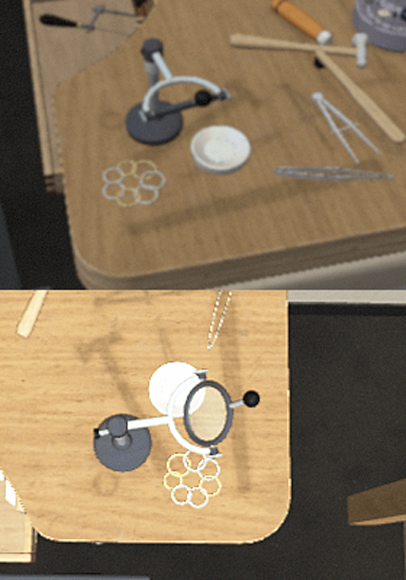

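View pics/top0.png

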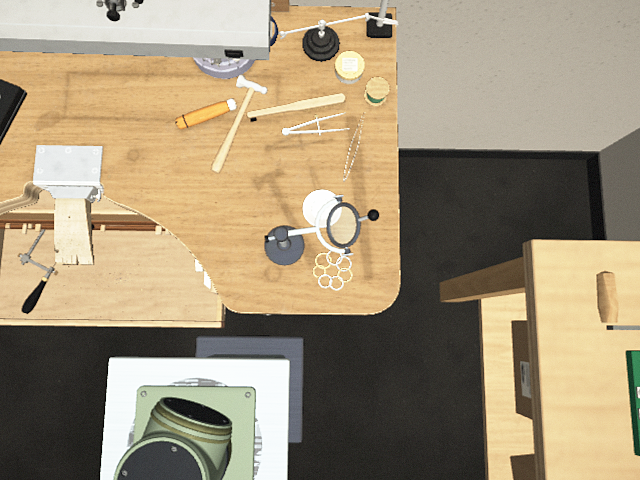

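The pictures show the post at top-view pixel (284,245), the arm pointing towards -y, the knob at (372,215), the gauge at (333,270) and the dish at (321,207). Next I'll refine these positions using the masks.

```bash
cat > meas.py <<'E'
from h import *
def run(n):
    p,d,K,R,t=grab(n); o={}
    for k in("magnifier","lens","knob","ring_gauge"):
        r=optics.silhouettes(n,k)
        if not r: print(n,k,"none"); continue
        m=r[0]["mask"]; c=cloud(m,d,K,R,t); o[k]=c
        print(n,k,r[0]["conf"],len(c),"med",np.round(np.median(c,0),1),"min",np.round(np.percentile(c,3,axis=0)),"max",np.round(np.percentile(c,97,axis=0)))
        if k=="ring_gauge":
            b=c[c[:,2]<12]; print(" gauge box ctr",(b.min(0)+b.max(0))/2,np.ptp(b,axis=0), cv2.minEnclosingCircle(b[:,:2].astype(np.float32)))
        if k=="magnifier":
            b=c[(c[:,2]>14)&(c[:,2]<24)]
            if len(b)>20: print(" foot", cv2.minEnclosingCircle(b[:,:2].astype(np.float32)))
            b=c[(c[:,2]>50)&(c[:,2]<105)]; print(" post",np.median(b,0),len(b))
            b=c[(c[:,2]>115)&(c[:,2]<140)]
            if len(b)>20: q=b[:,:2]; print(" fork box",q.min(0),q.max(0))
        if k in("lens",):
            b=c[c[:,2]>60]; ctr=np.median(b,0); b=b[np.linalg.norm(b-ctr,axis=1)<60]; u,s,v=np.linalg.svd(b-b.mean(0),full_matrices=False); nn=v[2]*np.sign(v[2][2]); print(" lens mean",b.mean(0),"normal",nn,"tilt",np.degrees(np.arccos(nn[2])),"az",np.degrees(np.arctan2(-nn[1],-nn[0])),"sv",s)
    return o
if __name__=="__main__":
    import sys
    for n in sys.argv[1:]: run(n)
E
python3 meas.py top side
```

```text
top magnifier 0.91 3111 med [ 359.  -220.1  125. ] min [ 326. -280.   12.] max [ 406. -121.  172.]
 foot ((386.62109375, -177.9990234375), 80.95481872558594)
 post [ 361.86809362 -221.54913893  102.79610176] 76
 fork box [ 323.11148608 -261.30442094] [ 420.02457994 -135.08118553]
top lens 0.75 1393 med [ 373.  -248.   131.4] min [ 340. -289.  103.] max [ 405. -223.  181.]
 lens mean [ 371.05437855 -246.93368435  130.73467388] normal [-0.1221368  0.7465472  0.6540259] tilt 49.15416990910484 az -80.70859540290138 sv [772.47649249 646.2243816   52.98048322]
top knob 0.61 1360 med [ 372.9 -247.6  131.6] min [ 339. -289.  105.] max [ 402. -223.  181.]
top ring_gauge 0.75 195 med [ 319.3 -233.3    3.8] min [ 289. -266.   -1.] max [ 339. -209.    8.]
 gauge box ctr [ 312.50598036 -237.54581776    2.33102862] [58.73713713 63.62692572 13.51323861] ((312.1317443847656, -237.65774536132812), 32.803916931152344)
side magnifier 0.67 1886 med [ 354.4 -172.8  104.2] min [ 323. -294.    8.] max [ 407. -129.  179.]
 foot ((352.751708984375, -149.6460418701172), 35.494388580322266)
 post [ 353.23700591 -153.69184003   88.76794799] 153
 fork box [ 319.51119408 -265.55631985] [ 418.16225718 -138.83435596]
side lens 0.68 235 med [ 369.1 -271.9  152.5] min [ 336. -297.  130.] max [ 396. -256.  183.]
 lens mean [ 364.7978099  -278.27213601  160.02179608] normal [-0.10797176  0.74564448  0.65753814] tilt 48.887613300269074 az -81.76065271540993 sv [385.64908999 161.30760684  41.05412573]
side knob 0.68 323 med [ 369.6 -270.   150.9] min [ 336. -297.  101.] max [ 402. -227.  183.]
side ring_gauge 0.61 65 med [ 307.7 -249.5    4.2] min [ 290. -266.    1.] max [ 317. -211.    7.]
 gauge box ctr [ 305.66043372 -238.440164      3.71403422] [32.99343845 58.67306928  7.33608201] ((307.38427734375, -237.88385009765625), 30.096466064453125)
```

Request:
{"method": "send_rows", "body": {"targets": [[[0,0,-0.039,0.121,-0.208,0.03,-1],[0,0,-0.039,0.121,-0.208,0.03,-1],[0,0,-0.039,0.121,-0.208,0.03,-1],[0,0,-0.039,0.121,-0.208,0.03,-1],[0,0,-0.039,0.121,-0.208,0.03,-1],[0,0,-0.039,0.121,-0.208,0.03,-1],[0,0,-0.039,0.121,-0.208,0.03,-1],[0,0,-0.039,0.121,-0.208,0.03,-1],[0,0,-0.039,0.121,-0.208,0.03,-1],[0,0,-0.039,0.121,-0.208,0.03,-1]]]}}

```text
time_s: 2.1
ee_pos: [421.2, 128.8, 274.6]
ee_rot: [179.9, 0.0, 126.7]
force: [1.4, 0.2, -0.3]
gripper_width: 91.5
gripper_force: 0.0
```

Request:
{"method": "send_rows", "body": {"targets": [[[0,0,-0.039,-0.025,-0.23,0,-1],[0,0,-0.039,-0.025,-0.23,0,-1],[0,0,-0.039,-0.025,-0.23,0,-1],[0,0,-0.039,-0.025,-0.23,0,-1],[0,0,-0.039,-0.025,-0.23,0,-1],[0,0,-0.039,-0.025,-0.23,0,-1],[0,0,-0.039,-0.025,-0.23,0,-1],[0,0,-0.039,-0.025,-0.23,0,-1],[0,0,0,0,0,0,-1],[0,0,0,0,0,0,-1]]]}}

```text
time_s: 3.1
ee_pos: [380.2, -238.0, 273.8]
ee_rot: [-180.0, -0.1, 98.6]
force: [-0.7, 0.2, -1.1]
gripper_width: 91.1
gripper_force: 0.0
```

Run:
```python
from h import *
s=env.state(); print(s["time_s"],s["ee_pos"],s["ee_rot"],s["qpos"],s["force"])
p,d,K,R,t=grab("wrist"); cv2.imwrite("pics/w1.png",p[:,:,::-1]); np.save("w1.npy",d)
for o in("lens","knob","ring_gauge"):
    for r in optics.place_of("wrist",o)[:2]:
        u=r["at"]; z=d[int(u[1]),int(u[0])]; print(o,r["conf"],u,pix2w(u,z,K,R,t),onplane(u,125 if o=="lens" else 174,K,R,t))
```

```text
3.1 [ 380.22567983 -237.98515447  273.76753452] [-1.79990505e+02 -5.16664304e-02  9.85972167e+01] [-3.35356467e+01  4.72021261e+00  9.86096711e+01  3.28245586e-02
  7.67118202e+01 -4.21404240e+01] [-0.70238976  0.17291343 -1.07675286]
lens 0.97 [309.0, 234.9] [ 370.7510924  -246.39868663  127.07591752] [ 370.7646234  -246.98536547  125.        ]
knob 0.8 [308.0, 298.9] [ 377.1992303  -285.39258853  180.29815288] [ 377.4028138  -288.46499495  174.        ]
ring_gauge 0.84 [266.7, 192.4] [ 311.09351751 -235.35861595   -0.53702518] [ 333.72654447 -204.54337002  174.        ]
```

View pics/w1.png

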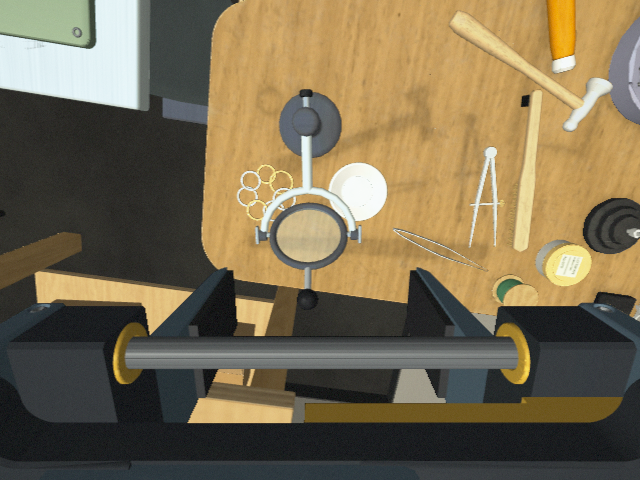

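The wrist picture shows the knob at (308,299), between the finger planes. The lens is at (308,236), the gauge at (266,193) and the foot at (310,124).

Run:
```python
from h import *
p,d,K,R,t=grab("wrist")
print("foot",onplane((310,124.5),19,K,R,t))
v,u=np.mgrid[80:180,260:360]; m=np.zeros(d.shape,bool); m[80:180,260:360]=1
c=cloud(m,d,K,R,t); f=c[(c[:,2]>12)&(c[:,2]<26)]; print("foot circ",cv2.minEnclosingCircle(f[:,:2].astype(np.float32)),np.median(f[:,2]))
g=optics.silhouettes("wrist","ring_gauge")[0]; vv,uu=np.nonzero(g["mask"])
q=np.array([onplane(x,3,K,R,t)[:2] for x in zip(uu,vv)],np.float32); print("gauge",cv2.minEnclosingCircle(q),(q.min(0)+q.max(0))/2,np.ptp(q,axis=0))
m=np.zeros(d.shape,bool); m[285:312,296:320]=1; c=cloud(m,d,K,R,t); c=c[c[:,2]>165]; print("knob",c.mean(0),(c.min(0)+c.max(0))/2,c[:,2].max(), np.ptp(c,axis=0))
```

```text
foot [ 354.61703169 -145.68085866   19.        ]
foot circ ((372.7505187988281, -159.9922332763672), 56.512672424316406) 15.484349387588326
gauge ((312.3118896484375, -236.59776306152344), 37.96818923950195) [ 311.58075 -236.2594 ] [72.00284  70.608536]
knob [ 376.68191598 -286.02711638  177.36641844] [ 376.8642422  -287.5739004   173.83886678] 182.61023424179467 [17.33218467 17.56781725 17.54273492]
```

Request:
{"method": "send_rows", "body": {"targets": [[[0,0,0,-0.008,-0.125,0,-1],[0,0,0,-0.008,-0.125,0,-1],[0,0,0,0,0,0,-1],[0,0,0,0,0,-0.2,-1],[0,0,0,0,0,-0.2,-1],[0,0,0,0,0,-0.16,-1],[0,0,0,0,0,0,-1],[0,0,0,0,0,0,-1]]], "grip_force": 10}}

```text
time_s: 4.2
ee_pos: [377.9, -286.8, 162.7]
ee_rot: [180.0, -0.0, 98.8]
force: [0.2, -0.3, 0.3]
gripper_width: 91.1
gripper_force: 0.0
```

Run:
```python
from h import *
s=env.state(); print(s["time_s"],s["ee_pos"],s["force"])
p,d,K,R,t=grab("wrist"); cv2.imwrite("pics/w2.png",p[:,:,::-1])
```

```text
4.2 [ 377.90085228 -286.83731753  162.67997985] [ 0.17879061 -0.32816611  0.2640778 ]
```

View pics/w2.png

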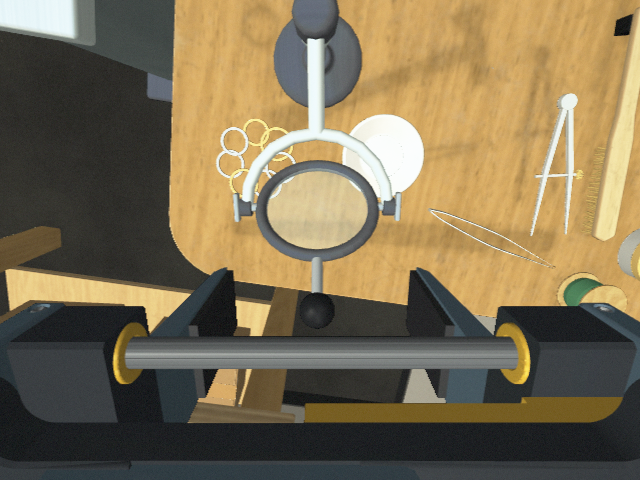

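The knob sits at (317,310), midway between the fingers, so I'll close the gripper.

Request:
{"method": "send_rows", "body": {"targets": [[[0,0,0,0,-0.005,-0.005,1],[0,0,0,0,0,0,1],[0,0,0,0,0,0,1],[0,0,0,0,0,0,1],[0,0,0,0,0,0,1],[0,0,0,0,0,0,1],[0,0,0,0,0,0,1],[0,0,0,0,0,0,1]]], "grip_force": 10}}

```text
time_s: 5.05
ee_pos: [377.3, -288.4, 160.9]
ee_rot: [-180.0, -0.0, 98.7]
force: [0.2, -0.6, -0.5]
gripper_width: 29.9
gripper_force: 0.0
```

Request:
{"method": "send_rows", "body": {"targets": [[[0,0,0,0,0,0,1],[0,0,0,0,0,0,1],[0,0,0,0,0,0,1],[0,0,0,0,0,0,1]]]}}

```text
time_s: 5.45
ee_pos: [377.3, -288.5, 160.9]
ee_rot: [-180.0, 0.0, 98.7]
force: [-0.1, -0.5, -0.1]
gripper_width: 17.0
gripper_force: 10.0
```

Request:
{"method": "send_rows", "body": {"targets": [[[0,0,-0.0389,-0.0432,-0.0057,0,1],[0,0,-0.0389,-0.0435,-0.003,0,1],[0,0,-0.0389,-0.0436,-0.0003,0,1],[0,0,-0.0389,-0.0435,0.0023,0,1],[0,0,-0.0389,-0.0433,0.005,0,1],[0,0,-0.0389,-0.0429,0.0076,0,1],[0,0,-0.0389,-0.0424,0.0102,0,1],[0,0,-0.0389,-0.0417,0.0128,0,1],[0,0,-0.0389,-0.0408,0.0153,0,1],[0,0,-0.0389,-0.0398,0.0178,0,1],[0,0,0,0,0,0,1],[0,0,0,0,0,0,1]]]}}

```text
time_s: 6.65
ee_pos: [292.4, -276.5, 161.2]
ee_rot: [180.0, 0.1, 63.8]
force: [-2.0, -0.3, 2.0]
gripper_width: 16.6
gripper_force: 10.0
```

Run:
```python
from h import *
s=env.state(); print(s["time_s"],s["ee_pos"],s["force"],s["gripper_width"],s["qpos"])
p,d,K,R,t=grab("wrist"); cv2.imwrite("pics/w3.png",p[:,:,::-1])
for o,h in(("lens",125),("ring_gauge",2)):
    for r in optics.place_of("wrist",o)[:1]: print(o,r["conf"],r["at"],onplane(r["at"],h,K,R,t))
p,d,K,R,t=grab("top")
for o,h in(("lens",125),("ring_gauge",2)):
    for r in optics.place_of("top",o)[:1]: print(o,r["conf"],r["at"],onplane(r["at"],h,K,R,t))
```

```text
6.65 [ 292.37343951 -276.46911501  161.22224706] [-2.00945706 -0.27028144  2.03425609] 16.627072161755905 [-4.49968497e+01  5.33373171e+00  1.15050104e+02 -5.46472455e-02
  5.95753075e+01 -1.87671721e+01]
lens 0.64 [320.5, 205.4] [ 311.84731651 -238.47493423  125.        ]
```

View pics/w3.png

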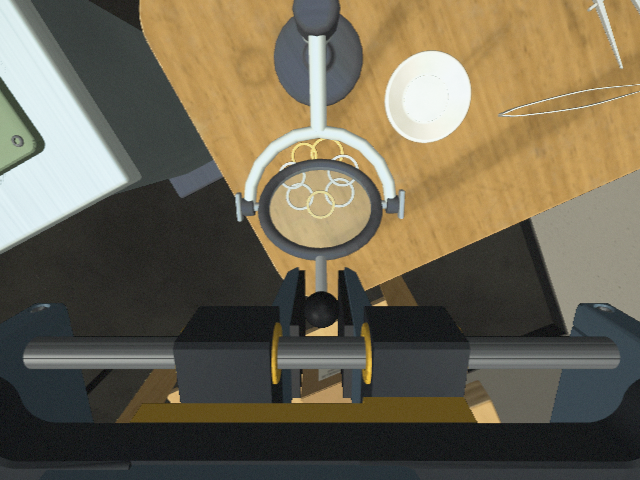

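The lens is now over the gauge sideways, with the ring centre at about (320,178) under the lens at (320,206). Next is the tilt down.

Request:
{"method": "send_rows", "body": {"targets": [[[0,0,0,-0.0108,-0.0223,-0.0242,1],[0,0,0,-0.0096,-0.0198,-0.0267,1],[0,0,0,-0.0083,-0.0172,-0.0288,1],[0,0,0,-0.0069,-0.0143,-0.0307,1],[0,0,0,-0.0055,-0.0113,-0.0322,1],[0,0,0,-0.004,-0.0082,-0.0334,1],[0,0,0,-0.0024,-0.005,-0.0342,1],[0,0,0,-0.0008,-0.0017,-0.0346,1],[0,0,0,0,0,0,1],[0,0,0,0,0,0,1],[0,0,0,0,0,0,1]]]}}

```text
time_s: 8.05
ee_pos: [282.3, -295.6, 111.8]
ee_rot: [-179.9, -0.0, 63.7]
force: [-2.3, -2.6, -1.5]
gripper_width: 17.2
gripper_force: 10.0
```

```bash
cat > chk.py <<'E'
from h import *
import sys
s=env.state(); print(s["time_s"],s["ee_pos"],s["force"],s["gripper_width"])
p,d,K,R,t=grab("wrist"); cv2.imwrite(f"pics/{sys.argv[1]}.png",p[:,:,::-1])
for o,h in(("lens",125),("ring_gauge",2),("knob",125)):
    for r in optics.place_of("wrist",o)[:1]: print(o,r["conf"],r["at"],onplane(r["at"],h,K,R,t))
r=optics.silhouettes("wrist","lens")
if r:
    c=cloud(r[0]["mask"],d,K,R,t); b=c[np.abs(c[:,2]-125)<40]
    L=np.linalg.lstsq(np.c_[b[:,:2]-b[:,:2].mean(0),np.ones(len(b))],b[:,2],rcond=None)[0]; print("plane",L,np.degrees(np.arctan(np.hypot(*L[:2]))),len(b))
    a=np.radians(-115.8); e=np.array([np.cos(a),np.sin(a)]); x=(b[:,:2]-b[:,:2].mean(0))@e
    for lo in range(-60,60,12):
        k=(x>=lo)&(x<lo+12)
        if k.sum()>5: print(lo,k.sum(),np.round(np.percentile(b[k,2],[10,50,90]),1))
E
python3 chk.py w4
```

```text
8.05 [ 282.25648962 -295.55824997  111.77627597] [-2.31354971 -2.64377406 -1.48515193] 17.168552654107913
lens 0.65 [319.5, 176.8] [ 311.32345613 -237.44184049  125.        ]
knob 0.93 [323.7, 311.8] [ 283.96737054 -297.36397721  125.        ]
plane [-1.15838846e-02 -2.47719963e-02  1.26345253e+02] 1.5664560858510617 23677
-48 218 [125.1 126.2 127.3]
-36 3308 [124.6 126.1 127.6]
-24 4479 [124.8 125.8 127.1]
-12 4782 [125.  126.2 127.3]
0 4310 [125.1 126.2 127.4]
12 3433 [125.  126.1 127.5]
24 1747 [125.2 126.9 128.1]
36 270 [126.  127.  127.9]
48 615 [125.4 128.2 131.8]
```

View pics/w4.png

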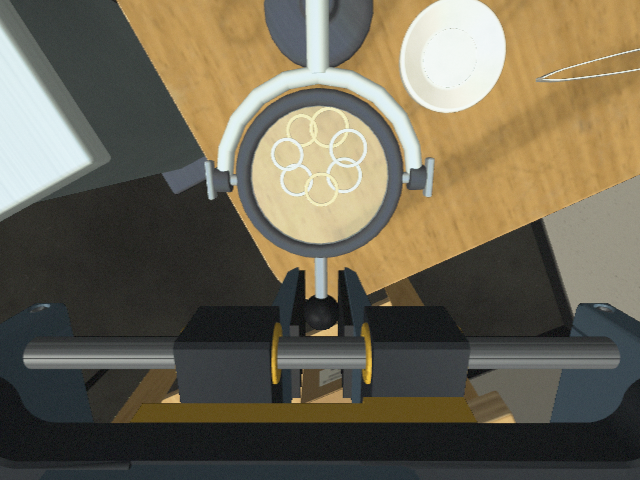

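The lens looks level: the depth is flat to about 0.5°, and it appears as a circle at (320,175) with the rings inside it. I'll release, lift off and check.

Request:
{"method": "send_rows", "body": {"targets": [[[0,0,0,0,0,0,-1],[0,0,0,0,0,0,-1],[0,0,0,0,0,0,-1],[0,0,0,0,0,0,-1],[0,0,0,0,0,0,-1],[0,0,0,0,0,0,-1],[0,0,0,0,0,0,-1],[0,0,0,0,0,0,-1]]]}}

```text
time_s: 9.1
ee_pos: [282.8, -296.0, 112.0]
ee_rot: [180.0, -0.0, 63.7]
force: [0.8, 0.3, 1.7]
gripper_width: 77.9
gripper_force: 0.0
```

Request:
{"method": "send_rows", "body": {"targets": [[[0,0,0,0,0,0.1,-1],[0,0,0,0,0,0.2,-1],[0,0,0,0,0,0.2,-1],[0,0,0,0,0,0.1,-1],[0,0,0,0,0,0,-1],[0,0,0,0,0,0,-1]]]}}

```text
time_s: 9.7
ee_pos: [282.5, -295.7, 231.4]
ee_rot: [-180.0, -0.0, 63.7]
force: [-0.3, 0.1, -0.1]
gripper_width: 91.2
gripper_force: 0.0
```

```bash
python3 chk.py w5
python3 - <<'E'
from h import *
p,d,K,R,t=grab("wrist")
g=optics.silhouettes("wrist","ring_gauge")
if g:
    vv,uu=np.nonzero(g[0]["mask"]); q=np.array([onplane(x,3,K,R,t)[:2] for x in zip(uu,vv)],np.float32); print("gauge",g[0]["conf"],cv2.minEnclosingCircle(q))
E
```

```text
9.7 [ 282.50854243 -295.65803369  231.43920213] [-0.31954349  0.13697702 -0.08963182] 91.18946514285484
lens 0.93 [322.4, 159.8] [ 312.82771496 -238.77806291  125.        ]
ring_gauge 0.48 [325.5, 240.7] [ 271.75010491 -331.36922157    2.        ]
knob 0.57 [321.9, 242.4] [ 283.34081188 -297.72418637  125.        ]
plane [-1.42976986e-02 -3.00447090e-02  1.26360546e+02] 1.9057133466022755 8040
-48 132 [124.7 126.2 127.7]
-36 1137 [124.4 125.7 127.4]
-24 1457 [124.6 125.8 127.1]
-12 1603 [125.  126.2 127.3]
0 1450 [125.1 126.3 127.4]
12 1191 [125.  126.1 127.7]
24 541 [125.4 127.1 128.2]
36 116 [125.3 127.  128.1]
48 231 [126.1 129.3 132.6]
```

View pics/w5.png

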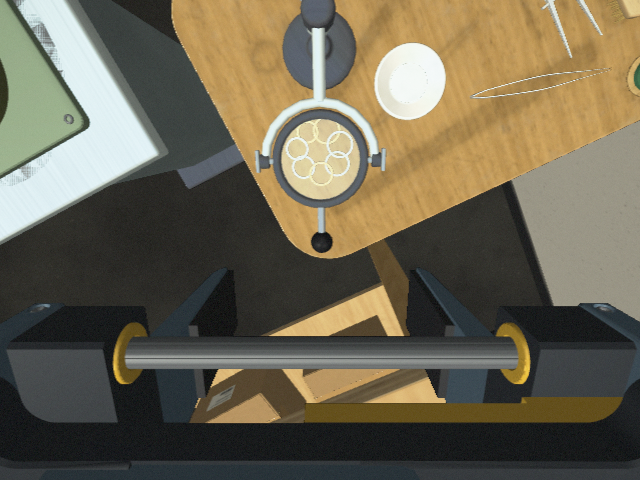

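The gauge rings are at about (320,153), seen through the lens centred at (321,159). I'll check the gauge position in the world frame and the knob height.

Run:
```python
from h import *
p,d,K,R,t=grab("wrist")
print("gauge",onplane((319.5,153),3,K,R,t))
m=np.zeros(d.shape,bool); m[230:256,310:334]=1; c=cloud(m,d,K,R,t); c=c[c[:,2]>100]; print("knob top",np.sort(c[:,2])[-12:],(c.max(0)+c.min(0))/2)
m[:]=0; m[105:210,270:370]=1; c=cloud(m,d,K,R,t); c=c[(c[:,2]>110)&(c[:,2]<136)]
o=np.array([312,-238.]); a=np.radians(-115.8); e=np.array([np.cos(a),np.sin(a)]); f=np.array([-e[1],e[0]])
q=c[:,:2]-o; rr=np.linalg.norm(q,axis=1); k=(rr>31)&(rr<37); x=q@e; y=q@f
k&=np.abs(y)<25
print("rim near post",np.median(c[k&(x<0),2]),"rim near knob",np.median(c[k&(x>0),2]),np.median(x[k&(x<0)]),np.median(x[k&(x>0)]))
k=rr<25; L=np.linalg.lstsq(np.c_[x[k],y[k],np.ones(k.sum())],c[k,2],rcond=None)[0]; print("glass slopes deg",np.degrees(L[:2]),k.sum())
p,d,K,R,t=grab("top")
for o,h in(("lens",125),("knob",125),("borax_dish",0),("ring_gauge",2)):
    for r in optics.place_of("top",o)[:1]: print(o,r["conf"],r["at"],onplane(r["at"],h,K,R,t))
```

```text
gauge [ 309.87016752 -238.05439648    3.        ]
knob top [134.08443418 134.1050598  134.11335171 134.1142839  134.12460644
 134.1477716  134.25164535 134.26134158 134.38244378 134.6712379
 134.72203392 134.95560406] [ 283.73594733 -295.81795175  128.91922712]
rim near post 126.69534355599575 rim near knob 127.41366560797829 -30.47583178027694 30.700800764788205
glass slopes deg [ 0.87865856 -0.08671301] 3460
lens 0.78 [337.1, 259.9] [ 313.90254532 -237.24417261  125.        ]
borax_dish 0.61 [318.7, 206.8] [ 428.91424384 -209.61018796    0.        ]
ring_gauge 0.35 [319.6, 208.6] [ 425.04009447 -211.2801693     2.        ]
```

```bash
python3 -c "
from workcell import env; print(env.job_done())"
```

```text
the job is handed in; nothing more can be done
None
```

I swivelled the lens until it was over the ring gauge (centred to about 2–3 mm), tilted it level (within about 1°) and let go; the gauge and dish were not touched, and I handed the job in at about 10 s.

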